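Empty the specimen tub and close it

TASK

Take the lid by its tab, tip it well up (some 20 degrees) while its opposite edge still rests on the tub's rim, then lift it off and lay it flat, tab up, in the middle of the foil sheet and let go. Sort every specimen in the tub: bones into the square dish, capped sample tubes into the oblong pan. Then put the lid back on the empty tub, fully seated, leaving the bottle, the jar and the metal block where they are.

Things in the scene. Friction and masses are not known exactly. Their poses are not given: they have to be found in the camera images.
- tub: square black open tub, fixed to the bench, outside 200 x 200 x 50 high, walls 4 thick, inner floor 5 above the bench. Origin: centre of its underside; x, y along its sides, z up. At the start the specimens lie on its floor in three rows 56 apart, two to a row, roughly along its x axis, hidden by the lid.
- lid: loose white square lid, about 130 g: plate 208 x 208 x 4 with an upright black tab on its -x edge; under it four straight ribs 8 deep drop inside the tub's rim with about 4 play each way. Origin: centre, level with the ribs' underside (plate 8 to 12 above it). Seated (any of four ways round) its origin is 42 above the bench. At the start it is seated with its axes along the tub's.
- lid_tab (a point): centre of the lid's upright tab: 10 thick along the lid's x, 50 wide along its y, standing 26 above the plate (12 to 38 above the lid's origin), 88 from the lid's centre towards -x. Strong enough to carry the lid level when pinched across its thickness with about 100 N.
- lid_far (a point): point under the plate at the lid's edge across from the tab, 98 from the lid's centre towards its +x, 8 above the origin: where the lid rests on the tub's far rim.
- tub_far (a point): point on top of the tub's rim, 50 above the bench, in the middle of its +x wall, 98 from its centre; at the start lid_far lies on it.
- foil: square sheet of foil fixed flat on the bench, 250 x 250, 2 thick, to the robot's left. Origin: centre of its underside.
- dish: loose SQUARE flared plastic weighing dish, floor 166 x 166 inside and 4 thick, rim about 180 x 180 at 36 high. Origin: centre of its underside. Its place may be swapped with the pan's.
- pan: loose OBLONG steel pan with a small flange on each short end, 120 (x) x 210 (y) outside, walls and floor 4 thick, 36 high. Origin: centre of its underside.
- bone1: short cream bone, 80 long (its own x axis), shaft 22 in diameter with two knobbly ends 42 wide and 28 high; lies in the tub at the start. Origin under the middle of the shaft, on the underside: the shaft's axis is 14 above it. Does not roll. May be absent (None). Goes in the dish.
- tube1: closed white sample tube lying down, 80 long (its own x axis), round body 24 in diameter between a square cap (30 x 30) at its +x end and a square foot (30 x 30) at the other, so it does not roll; lies in the tub at the start. Origin under its middle, on the underside: the body's axis is 15 above it. May be absent (None). Goes in the pan.
- bone2: short cream bone, 80 long (its own x axis), shaft 22 in diameter with two knobbly ends 42 wide and 28 high; lies in the tub at the start. Origin under the middle of the shaft, on the underside: the shaft's axis is 14 above it. Does not roll. May be absent (None). Goes in the dish.
- tube2: closed white sample tube lying down, 80 long (its own x axis), round body 24 in diameter between a square cap (30 x 30) at its +x end and a square foot (30 x 30) at the other, so it does not roll; lies in the tub at the start. Origin under its middle, on the underside: the body's axis is 15 above it. May be absent (None). Goes in the pan.
- bone3: short cream bone, 80 long (its own x axis), shaft 22 in diameter with two knobbly ends 42 wide and 28 high; lies in the tub at the start. Origin under the middle of the shaft, on the underside: the shaft's axis is 14 above it. Does not roll. May be absent (None). Goes in the dish.
- tube3: closed white sample tube lying down, 80 long (its own x axis), round body 24 in diameter between a square cap (30 x 30) at its +x end and a square foot (30 x 30) at the other, so it does not roll; lies in the tub at the start. Origin under its middle, on the underside: the body's axis is 15 above it. May be absent (None). Goes in the pan.
- reagent: bystander: amber bottle, 76 diameter, 170 high; origin under its centre.
- jar: bystander: small white jar, 60 diameter, 75 high; origin under its centre.
- block: bystander: aluminium block 70 x 110 x 50; origin under its centre.

How it is judged:
By the outcome, as a careful person would: the job done as asked, in the order asked, and still so for the second after the job is handed in, with the robot touching nothing.
Of bone1, tube1, bone2, tube2, bone3, tube3 only 4 to 6 are there at a start; the rules pass over those that are not, and their reading is None.
At some moment in a run one of dish, pan may be knocked a few centimetres aside while the robot is not near it.
It also fails if it takes over 210 s, if anything falls off the work surface, if the arm or the gripper's body presses on something with over 40 N, if the wrist force passes 120 N, or if a joint passes its speed limit or range.

ROBOT

A 6-joint arm with a two-finger parallel gripper is mounted at the origin on the work surface. World frame = base frame: x ahead of the robot, y to its left, z up, the work surface at z = 0. Lengths are in m, angles in rad, forces in N, time in s.
With the tool pointing down it reaches from about 0.425 to 0.95 m from the base axis. Payload 3.5 kg.
Tool frame: the origin (TCP) lies between the finger pads; the fingertips stand 19 mm ahead of it and the grasp point (between the pads) is the TCP; z points along the fingers, y is the line along which they close (so a half turn about z gives the same grasp; the last joint's range is limited). The gripper opens to 85 mm and grips with 20 to 120 N. Pads are 22 mm wide; open, the fingers measure 114 mm over their backs; the gripper's body (76 mm by 85 mm) begins 54 mm behind the grasp point. The pads swing forward as they close: fully open they stand 13 mm farther back than shut.
Start: joints at [1.068, 0.286, 1.577, -0, 1.279, -0.15], TCP at [0.233, 0.633, 0.25] pointing down, gripper open.
Joint ranges: [-2.77, 2.77], [-0.9, 2.22], [0.21, 2.48], [-1.53, 4.67], [0.24, 2.81], [-2.84, 2.84]. Speed limits (rad/s): [2.79, 2.79, 3.14, 3.14, 3.14, 3.14].

INTERFACE

Orientations are given as a unit quaternion [x, y, z, w].
In Python, from plant import monitor, eyes, ctrl gives the robot as it stands.
- The arm moves only by the shell command python3 -m handwheel 'ROWS' [FORCE]. ROWS is JSON, a list of rows, each a list of 7 numbers: the shift along the tool's x, y, z in units of 40 cm (1.0 is 40 cm), then the turn, a rotation vector about the tool's x, y, z in units of pi rad (1.0 is pi rad), then the opening, from -1 (shut) to 1 (fully open). A call has 1 to 12 rows; each row is the pose to reach, as a shift and turn from the pose commanded when the call began, along the tool's axes at that moment, turning the shorter way round; what a row does not reach only later rows make up. A row lasts 1/8 s, in which the tool goes at most 62.5 mm and 10.7 degrees, less where a joint would pass 70% of its speed; a pose out of reach is approached as far as the arm can. A call with a number of a shift or a turn outside -1 to 1 is refused whole. A call with a gripper value outside its range is refused whole. The fingers move at their own pace and stop on an object; FORCE is the grip in N (left out, the last holds). Time passes only in rows, so rows that repeat a pose let the fingers close. It gives the time, the measured TCP pose, the force, the opening and the grip force at its end, in the units of the state.
- monitor.get_state(): the state, without advancing time (a new reading comes with each control period).
- eyes.read_camera(name): name is "side" or "top"; returns the picture (384x512x3 uint8, red, green, blue); there is no depth.
- eyes.camera_params(name): a dict with "K" (3x3 intrinsics, pixels), "R" (3x3) and "t" (3): a world point X has camera coordinates R X + t. Camera axes: x right, y down, z forward; pixel columns grow to the right and rows downward; lengths in m; the calibration is good to about 2 mm. A picture is of the moment at which its call begins. camera_params takes no time and is no camera call.
- ctrl.sign_off(): hands the job in; it is judged then, once.
The state is a dict: "time": time; "qpos": joint angles; "dq": joint speeds; "joint_efforts": joint torques, N m; "eef_pos": TCP position; "tcp_rot": TCP orientation; "contact_force": force on the tool from outside, world axes, zero at the start; "wrist_torque": the same for the moment, N m; "opening": opening from 0.0 (shut) to 1.0 (fully open); "finger_force": force on a finger pad.
Only numpy, scipy, OpenCV 4.12 (cv2) and the standard library are available. Lean on these libraries where they do the work, as an engineer would, in place of code of your own. Each camera call takes 0.05 s, during which the arm holds its last target. There are 200 camera calls.

## Working session

There is one attempt and no reset: what is moved stays moved. The work goes in short steps, Python scripts to look and compute and a shell command to move; the robot and the scene stay as the last step left them, time stands still between calls to the robot, and variables do not carry over. Pictures are saved under pics/ and viewed, at most 14 in all, crops included, and the job is handed in when it is done.

```bash
ls; mkdir -p pics; python3 - <<'E'
from plant import monitor, eyes, ctrl
import cv2, numpy as np
np.set_printoptions(precision=4,suppress=True)
for n in("top","side"):
    im=eyes.read_camera(n); cv2.imwrite(f"pics/{n}0.png",cv2.resize(im[:,:,::-1],None,fx=1.5,fy=1.5,interpolation=cv2.INTER_CUBIC))
    p=eyes.camera_params(n); print(n,p, -np.array(p["R"]).T@np.array(p["t"]))
s=monitor.get_state(); print(s)
E
```

```text
pics
top {'K': array([[388.6405,   0.    , 251.3269],
       [  0.    , 388.6405, 195.0297],
       [  0.    ,   0.    ,   1.    ]]), 'R': array([[ 0.1215, -0.9926,  0.005 ],
       [-0.9709, -0.1199, -0.2072],
       [ 0.2063,  0.0203, -0.9783]]), 't': array([-0.0163,  0.6037,  0.9645])} [0.3892 0.0366 1.0687]
side {'K': array([[347.5084,   0.    , 256.1452],
       [  0.    , 347.5084, 184.0542],
       [  0.    ,   0.    ,   1.    ]]), 'R': array([[ 0.7808, -0.6248,  0.0087],
       [-0.3492, -0.4478, -0.8231],
       [ 0.5182,  0.6396, -0.5678]]), 't': array([-0.4378,  0.2841,  0.7919])} [ 0.0307 -0.6529  0.6873]
{'time': 0.1, 'qpos': array([ 1.068 ,  0.2871,  1.5781, -0.    ,  1.2786, -0.15  ]), 'dq': array([-0.0012, -0.0018, -0.0018,  0.0014,  0.0021,  0.0005]), 'joint_efforts': array([  0.0003, -40.7299, -29.3697,  -0.0002,   0.0035,  -0.    ]), 'eef_pos': array([0.2329, 0.6329, 0.249 ]), 'tcp_rot': array([ 0.1755,  0.9845, -0.001 , -0.0003]), 'contact_force': array([-1.0398, -1.2677, -0.1962]), 'wrist_torque': array([-0.0019,  0.0177,  0.0379]), 'finger_force': 0.0, 'opening': 0.9987041918702639}
```

View pics/top0.png

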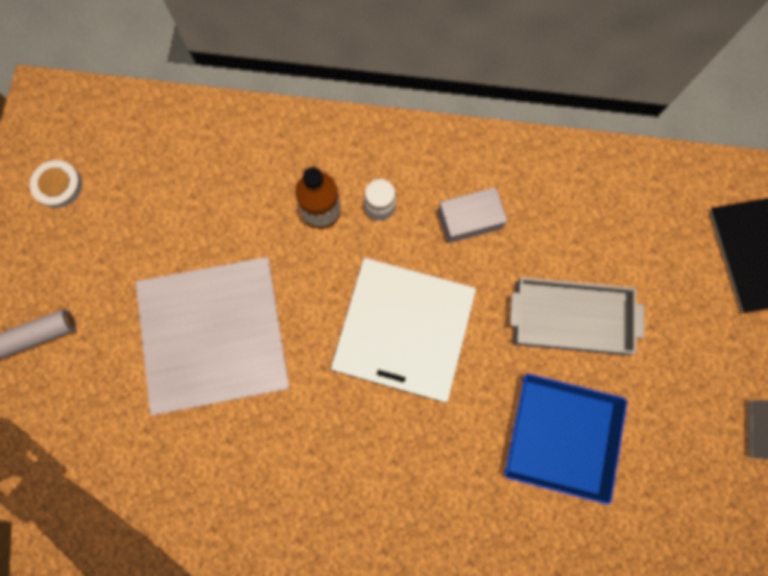

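View pics/side0.png

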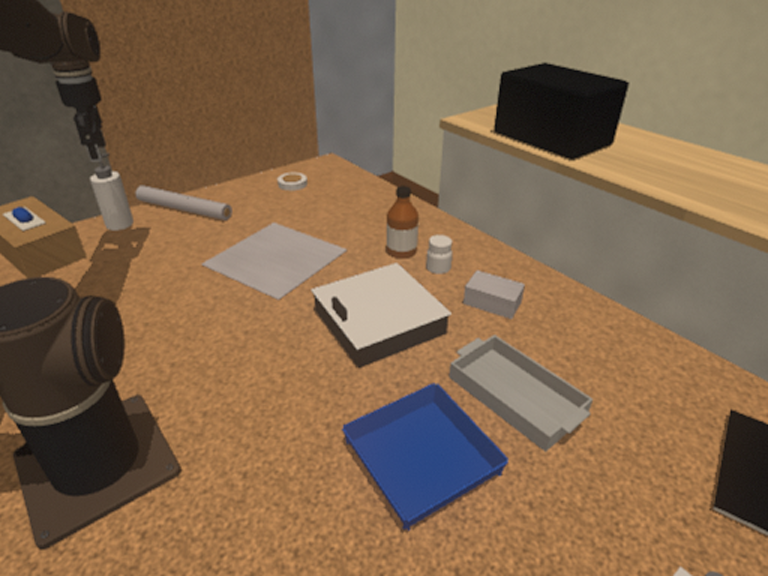

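```bash
cat > h.py <<'E'
import numpy as np, cv2, sys
from scipy.spatial.transform import Rotation as Ro
from scipy.optimize import least_squares
from plant import monitor, eyes, ctrl
np.set_printoptions(precision=4,suppress=True)
CP={n:eyes.camera_params(n) for n in("top","side")}
def proj(n,X):
    p=CP[n]; c=np.atleast_2d(X)@p["R"].T+p["t"]; u=c@p["K"].T; return u[:,:2]/u[:,2:]
def atz(n,uv,z):
    p=CP[n]; d=np.c_[np.atleast_2d(uv),np.ones(len(np.atleast_2d(uv)))]@np.linalg.inv(p["K"]).T@p["R"]; c=-p["R"].T@p["t"]
    return c+d*((z-c[2])/d[:,2:])
def tri(a,b):  # top px, side px
    P=[np.asarray(CP[n]["K"])@np.c_[CP[n]["R"],CP[n]["t"]] for n in("top","side")]
    X=cv2.triangulatePoints(P[0],P[1],np.array(a,float).reshape(-1,2).T,np.array(b,float).reshape(-1,2).T); return (X[:3]/X[3]).T
def down(yaw): # tool z down, tool y axis at world angle yaw
    y=np.array([np.cos(yaw),np.sin(yaw),0]); z=np.array([0,0,-1.]); return Ro.from_matrix(np.c_[np.cross(y,z),y,z])
def row(pos,R,frm=None):
    """shift/turn row from pose frm (default measured) to pos,R"""
    if frm is None:
        s=monitor.get_state(); frm=(s["eef_pos"],Ro.from_quat(s["tcp_rot"]))
    p0,R0=frm
    return np.r_[R0.inv().apply(np.array(pos)-p0)/.4,(R0.inv()*R).as_rotvec()/np.pi]
def shot(n,name,box=None,f=1.5):
    im=eyes.read_camera(n)[:,:,::-1]
    if box: x0,y0,x1,y1=box; im=im[y0:y1,x0:x1]
    cv2.imwrite(f"pics/{name}.png",cv2.resize(np.ascontiguousarray(im),None,fx=f,fy=f,interpolation=cv2.INTER_CUBIC))
def ang(v): return np.degrees(np.arctan2(v[1],v[0]))
E
python3 - <<'E'
from h import *
s=lambda a:(np.array(a,float)+.5)/1.5-.5
print("lid",tri(s([(364,259),(475,288),(447,401),(332,370)]),s([(394,266),(448,317),(363,348),(313,291)])))
L=atz("top",s([(364,259),(475,288),(447,401),(332,370)]),.054);print(L,L.mean(0),ang(L[0]-L[3]),ang(L[1]-L[2]),ang(L[0]-L[1]),ang(L[3]-L[2]))
print("tab",atz("top",s([(377,371),(405,380),(391,376)]),.080),tri(s([(391,373)]),s([(339,308)])))
F=atz("top",s([(136,282),(268,259),(288,387),(152,413)]),.002);print("foil",F,F.mean(0),ang(F[0]-F[3]),ang(F[1]-F[2]))
D=atz("top",s([(525,376),(626,399),(610,502),(505,479)]),.036);print("dish",D.mean(0),ang(D[0]-D[3]),ang(D[1]-D[2]),np.linalg.norm(D[0]-D[3]))
print(tri(s([(525,376),(626,399),(610,502),(505,479)]),s([(433,387),(506,462),(406,522),(344,432)])))
P=atz("top",s([(519,280),(636,289),(634,354),(515,345)]),.036);print("pan",P,P.mean(0),ang(P[0]-P[1]),ang(P[3]-P[2]),np.linalg.norm(P[0]-P[1]),np.linalg.norm(P[0]-P[3]))
E
```

```text
lid [[ 0.6631  0.0905  0.0434]
 [ 0.6332 -0.1142  0.0429]
 [ 0.4339 -0.0868  0.0515]
 [ 0.4608  0.118   0.0481]]
[[ 0.662   0.0889  0.054 ]
 [ 0.6332 -0.1143  0.054 ]
 [ 0.4297 -0.0839  0.054 ]
 [ 0.458   0.1188  0.054 ]] [0.5457 0.0024 0.054 ] -8.327123711211069 -8.49547219242908 81.94131496281628 82.05412224674963
tab [[ 0.4638  0.0412  0.08  ]
 [ 0.4546 -0.0074  0.08  ]
 [ 0.4584  0.0168  0.08  ]] [[0.4635 0.0176 0.0649]]
foil [[0.5792 0.5099 0.002 ]
 [0.6536 0.2718 0.002 ]
 [0.4216 0.1977 0.002 ]
 [0.3465 0.4319 0.002 ]] [0.5002 0.3529 0.002 ] 18.532844344578667 17.721760802936217
dish [ 0.393  -0.2966  0.036 ] -6.974790481270334 -6.880141507348542 0.17880516755662615
[[ 0.4908 -0.2202  0.0273]
 [ 0.4716 -0.3978  0.0312]
 [ 0.2962 -0.3767  0.0315]
 [ 0.3145 -0.2005  0.0256]]
pan [[ 0.6622 -0.1953  0.036 ]
 [ 0.6716 -0.4078  0.036 ]
 [ 0.5526 -0.4078  0.036 ]
 [ 0.5427 -0.1967  0.036 ]] [ 0.6073 -0.3019  0.036 ] 92.51903164703616 92.66596735413653 0.2127045434115149 0.11950417282753724
```

```bash
python3 - <<'E'
from h import *
shot("top","lidc",(210,160,330,280),5)
E
```

```text
(no output)
```

View pics/lidc.png

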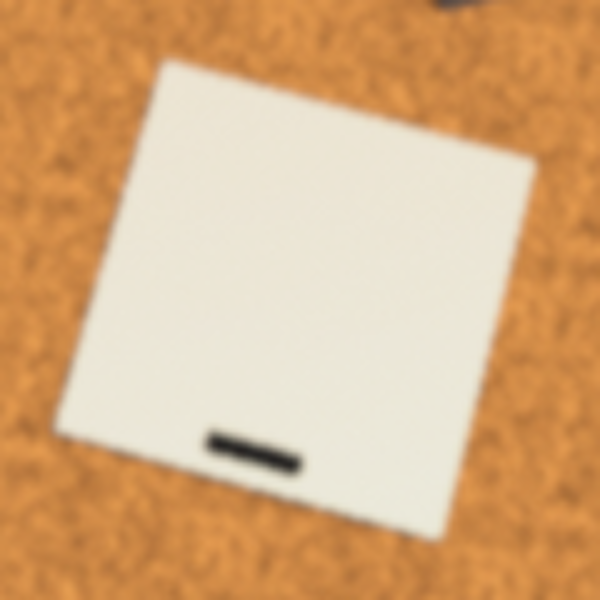

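Lid: centre ≈(0.546, 0.002), yaw −8.3°; in the crop the tab is at (255,453). The foil's centre is (0.500, 0.353) with yaw 18°. Dish at (0.393,−0.297), pan at (0.607,−0.302), yaw 2.6°.

```bash
cat >> h.py <<'E'
def seq(*wps):
    """wps: (pos,R); each printed relative to the previous one (one call each)"""
    f=None
    for w in wps: print(np.round(row(*w,frm=f),4).tolist()); f=w
def lidgrasp(c,yaw,th): # grasp pose on tab with lid pivoted th about far edge; c: lid origin seated
    ex=np.array([np.cos(yaw),np.sin(yaw),0]); ey=np.array([-np.sin(yaw),np.cos(yaw),0])
    piv=np.array(c)+.098*ex+[0,0,.008]
    v=-.186*ex+np.array([0,0,.025]); Rt=Ro.from_rotvec(ey*th)
    return piv+Rt.apply(v), Rt*down(yaw)
E
python3 - <<'E'
from h import *
y=np.radians(-8.3); c=(.5457,.0024,.042)
p,R=lidgrasp(c,y,0); print(p)
seq(((.35,.32,.22),down(np.radians(30))),(p+[0,0,.07],R),(p,R))
E
```

```text
[0.4586 0.0151 0.075 ]
[-0.5449, -0.6331, 0.0742, -0.0006, 0.0001, 0.2211]
[-0.7959, -0.1459, 0.1875, 0.0, 0.0, 0.2128]
[0.0, 0.0, 0.175, 0.0, 0.0, 0.0]
```

```bash
python3 -m handwheel '[[-0.545,-0.633,0.074,0,0,0.221,1],[-0.545,-0.633,0.074,0,0,0.221,1],[-0.545,-0.633,0.074,0,0,0.221,1],[-0.545,-0.633,0.074,0,0,0.221,1],[-0.545,-0.633,0.074,0,0,0.221,1],[-0.545,-0.633,0.074,0,0,0.221,1],[-0.545,-0.633,0.074,0,0,0.221,1]]' 100
python3 -m handwheel '[[-0.796,-0.146,0.188,0,0,0.213,1],[-0.796,-0.146,0.188,0,0,0.213,1],[-0.796,-0.146,0.188,0,0,0.213,1],[-0.796,-0.146,0.188,0,0,0.213,1],[-0.796,-0.146,0.188,0,0,0.213,1],[-0.796,-0.146,0.188,0,0,0.213,1],[-0.796,-0.146,0.188,0,0,0.213,1],[-0.796,-0.146,0.188,0,0,0.213,1]]'
python3 - <<'E'
from h import *
y=np.radians(-8.3); c=(.5457,.0024,.042)
p,R=lidgrasp(c,y,0)
seq((p,R)); shot("side","s1",(180,60,330,260),3)
E
```

```text
time: 1.02
eef_pos: [0.3505, 0.3192, 0.2204]
tcp_rot: [0.501, 0.865, -0.0, -0.0]
contact_force: [0.1, 0.6, -0.3]
opening: 0.999
finger_force: 0.0
time: 2.02
eef_pos: [0.459, 0.0168, 0.1456]
tcp_rot: [0.756, 0.654, 0.0, -0.0]
contact_force: [-0.8, 0.6, 0.4]
opening: 1.003
finger_force: 0.0
[-0.0044, -0.0002, 0.1766, -0.0, -0.0001, 0.0002]
```

View pics/s1.png

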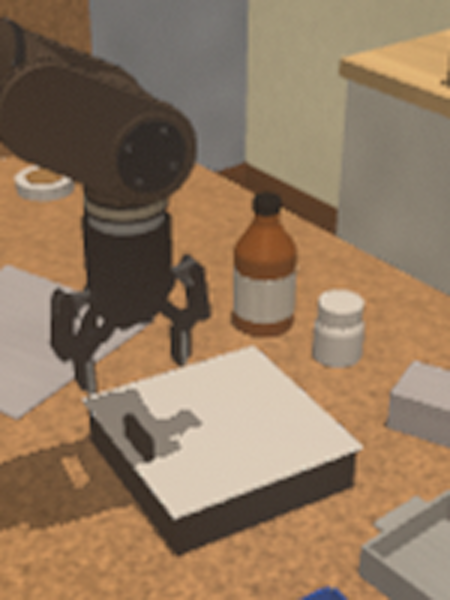

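The open gripper hangs over the tab (at about (138,437)), one finger each side. Go down and pinch.

```bash
python3 -m handwheel '[[-0.002,0,0.06,0,0,0,1],[-0.004,0,0.12,0,0,0,1],[-0.004,0,0.15,0,0,0,1],[-0.004,0,0.176,0,0,0,1],[-0.004,0,0.176,0,0,0,1]]' 100
python3 -m handwheel '[[0,0,0,0,0,0,-1],[0,0,0,0,0,0,-1],[0,0,0,0,0,0,-1],[0,0,0,0,0,0,-1],[0,0,0,0,0,0,-1],[0,0,0,0,0,0,-1],[0,0,0,0,0,0,-1],[0,0,0,0,0,0,-1]]' 100
python3 - <<'E'
from h import *
s=monitor.get_state(); p0=s["eef_pos"]; print(p0,s["opening"])
y=np.radians(-8.3); c=(.5457,.0024,.042); o=lidgrasp(c,y,0)[0]
for t in (2,4,6,8,10,12,14,16,18,20,22,23):
    p,R=lidgrasp(c,y,np.radians(t)); print(np.round(row(p,R,(o,down(y))),4).tolist())
E
```

```text
time: 2.7
eef_pos: [0.4585, 0.0144, 0.0748]
tcp_rot: [0.756, 0.654, -0.0, -0.0]
contact_force: [0.6, -0.3, -0.4]
opening: 0.999
finger_force: 0.0
time: 3.7
eef_pos: [0.459, 0.0139, 0.0756]
tcp_rot: [0.757, 0.654, 0.0, 0.0]
contact_force: [-1.4, -0.2, 4.6]
opening: 0.097
finger_force: 98.7
[0.459  0.0139 0.0756] 0.09703020841406941
[-0.0, 0.0025, -0.0162, 0.0111, 0.0, 0.0]
[0.0, 0.0055, -0.0323, 0.0222, 0.0, 0.0]
[-0.0, 0.0091, -0.0483, 0.0333, 0.0, 0.0]
[0.0, 0.0132, -0.0641, 0.0444, 0.0, 0.0]
[-0.0, 0.0179, -0.0798, 0.0556, 0.0, 0.0]
[-0.0, 0.0232, -0.0953, 0.0667, 0.0, -0.0]
[0.0, 0.0289, -0.1106, 0.0778, -0.0, -0.0]
[-0.0, 0.0352, -0.1258, 0.0889, 0.0, 0.0]
[0.0, 0.0421, -0.1406, 0.1, -0.0, -0.0]
[0.0, 0.0494, -0.1553, 0.1111, 0.0, 0.0]
[-0.0, 0.0573, -0.1696, 0.1222, -0.0, -0.0]
[-0.0, 0.0614, -0.1767, 0.1278, 0.0, 0.0]
```

```bash
python3 -m handwheel '[[0,0.0025,-0.016,0.011,0,0,-1],[0,0.0055,-0.032,0.022,0,0,-1],[0,0.009,-0.048,0.033,0,0,-1],[0,0.013,-0.064,0.044,0,0,-1],[0,0.018,-0.08,0.056,0,0,-1],[0,0.023,-0.095,0.067,0,0,-1]]' 100
python3 - <<'E'
from h import *
s=monitor.get_state(); print(s["contact_force"],s["wrist_torque"])
y=np.radians(-8.3); c=(.5457,.0024,.042); o=lidgrasp(c,y,np.radians(12))
for t in (14,16,18,20,22,23):
    p,R=lidgrasp(c,y,np.radians(t)); print(np.round(row(p,R,o),4).tolist())
shot("side","s2",(180,60,330,260),3)
E
```

```text
time: 4.45
eef_pos: [0.4679, 0.0127, 0.1131]
tcp_rot: [0.752, 0.65, -0.069, -0.08]
contact_force: [-2.3, -0.7, 2.2]
opening: 0.098
finger_force: 98.2
[-2.2539 -0.6511  2.2073] [-0.04   -0.2816 -0.0372]
[0.0, 0.0025, -0.0162, 0.0111, 0.0, 0.0]
[0.0, 0.0055, -0.0323, 0.0222, 0.0, 0.0]
[0.0, 0.0091, -0.0483, 0.0333, -0.0, 0.0]
[0.0, 0.0132, -0.0641, 0.0444, 0.0, 0.0]
[0.0, 0.0179, -0.0798, 0.0556, 0.0, 0.0]
[0.0, 0.0205, -0.0876, 0.0611, -0.0, 0.0]
```

View pics/s2.png

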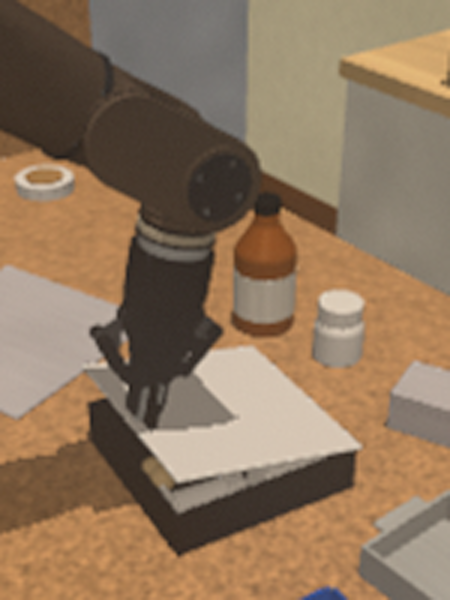

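The lid is tipped with its far edge, ending at (357,446), still on the rim. Continue to 22° and hold.

```bash
python3 -m handwheel '[[0,0.0025,-0.016,0.011,0,0,-1],[0,0.0055,-0.032,0.022,0,0,-1],[0,0.009,-0.048,0.033,0,0,-1],[0,0.013,-0.064,0.044,0,0,-1],[0,0.018,-0.08,0.056,0,0,-1],[0,0.0205,-0.0875,0.061,0,0,-1],[0,0.0205,-0.0875,0.061,0,0,-1],[0,0.0205,-0.0875,0.061,0,0,-1],[0,0.0205,-0.0875,0.061,0,0,-1]]' 100
python3 - <<'E'
from h import *
s=monitor.get_state(); print(s["contact_force"],s["wrist_torque"])
shot("side","s3",(180,60,330,260),3)
y=np.radians(-8.3); c=(.5457,.0024,.042); a=lidgrasp(c,y,np.radians(23))
b=(a[0]+[0,0,.12],a[1]); yf=np.radians(18.1); fx=np.array([np.cos(yf),np.sin(yf),0])
f=np.array([.5002,.3529,.002])-.088*fx+[0,0,.033]; print(f)
seq(b,((.44,.03,.25),down(y)),(f+[0,0,.15],down(yf)),(f,down(yf)))
E
```

```text
time: 5.62
eef_pos: [0.4833, 0.0104, 0.1456]
tcp_rot: [0.742, 0.641, -0.13, -0.15]
contact_force: [3.2, -0.7, 0.8]
opening: 0.092
finger_force: 98.2
[ 3.1524 -0.6963  0.7594] [-0.0285 -1.0392 -0.0544]
[0.4166 0.3256 0.035 ]
[0.0027, -0.1182, -0.2759, 0.0003, -0.0001, -0.0002]
[0.0301, -0.0885, 0.0802, -0.1278, 0.0, 0.0]
[0.7227, -0.1647, 0.1625, 0.0, 0.0, -0.1467]
[0.0, 0.0, 0.375, 0.0, 0.0, 0.0]
```

View pics/s3.png

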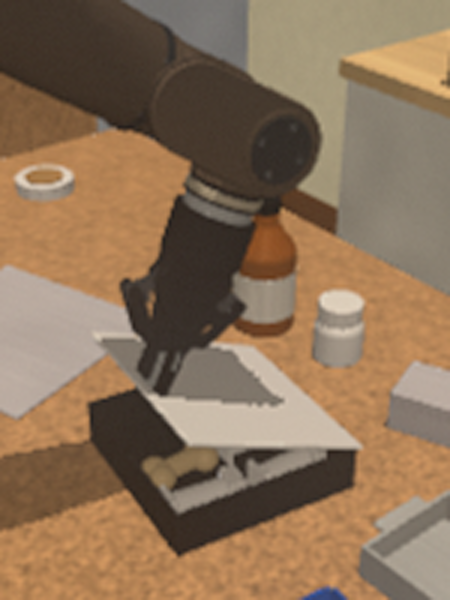

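The lid stands about 23° up and its far edge is on the rim near (355,445). Lift it, level it, and carry it to the foil.

```bash
python3 -m handwheel '[[0,-0.02,-0.05,0,0,0,-1],[0,-0.05,-0.12,0,0,0,-1],[0,-0.085,-0.2,0,0,0,-1],[0,-0.118,-0.276,0,0,0,-1],[0,-0.118,-0.276,0,0,0,-1]]' 100
python3 -m handwheel '[[0.008,-0.022,0.02,-0.032,0,0,-1],[0.015,-0.044,0.04,-0.064,0,0,-1],[0.022,-0.066,0.06,-0.096,0,0,-1],[0.03,-0.0885,0.08,-0.128,0,0,-1],[0.03,-0.0885,0.08,-0.128,0,0,-1]]' 100
python3 -m handwheel '[[0.06,-0.014,0.0,0,0,-0.012,-1],[0.14,-0.032,0,0,0,-0.028,-1],[0.24,-0.055,0.02,0,0,-0.048,-1],[0.34,-0.077,0.05,0,0,-0.069,-1],[0.44,-0.1,0.09,0,0,-0.089,-1],[0.54,-0.123,0.13,0,0,-0.11,-1],[0.62,-0.141,0.16,0,0,-0.126,-1],[0.68,-0.155,0.163,0,0,-0.138,-1],[0.723,-0.165,0.163,0,0,-0.147,-1],[0.723,-0.165,0.163,0,0,-0.147,-1],[0.723,-0.165,0.163,0,0,-0.147,-1]]' 100
python3 - <<'E'
from h import *
f=np.array([.4166,.3256,.035]);R=down(np.radians(18.1))
seq((f,R)); shot("side","s4",(130,60,330,260),3)
E
```

```text
time: 6.3
eef_pos: [0.4829, 0.0104, 0.2673]
tcp_rot: [0.741, 0.641, -0.13, -0.15]
contact_force: [0.5, -0.3, -2.0]
opening: 0.089
finger_force: 97.8
time: 6.92
eef_pos: [0.4366, 0.0296, 0.2468]
tcp_rot: [0.756, 0.654, -0.002, -0.003]
contact_force: [0.1, -0.6, -2.9]
opening: 0.092
finger_force: 98.0
time: 8.3
eef_pos: [0.4167, 0.324, 0.1847]
tcp_rot: [0.587, 0.809, -0.001, -0.0]
contact_force: [-0.4, -0.2, -0.7]
opening: 0.095
finger_force: 98.1
[0.0042, 0.0014, 0.3743, -0.0003, 0.0002, -0.0001]
```

View pics/s4.png

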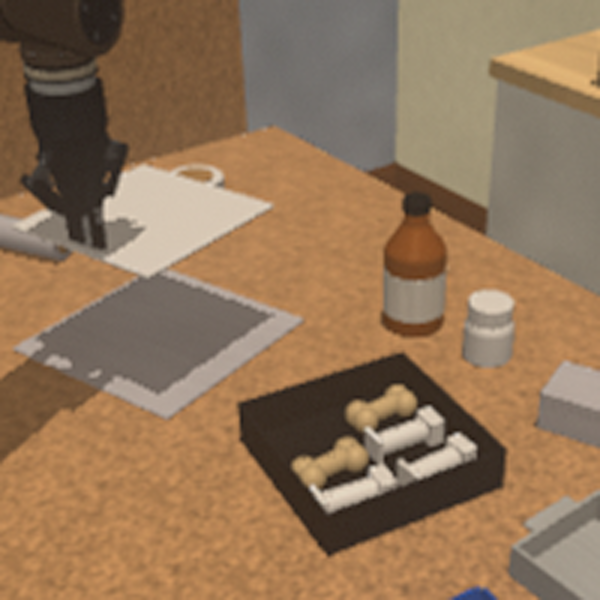

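The lid hangs level over the foil. The tub holds 2 bones at about (380,408) and (330,462), and 3 tubes at (405,435), (437,460) and (350,490). Lower it.

```bash
python3 -m handwheel '[[0.004,0.001,0.08,0,0,0,-1],[0.004,0.001,0.18,0,0,0,-1],[0.004,0.001,0.27,0,0,0,-1],[0.004,0.001,0.33,0,0,0,-1],[0.004,0.001,0.355,0,0,0,-1],[0.004,0.001,0.365,0,0,0,-1],[0.004,0.001,0.370,0,0,0,-1],[0.004,0.001,0.372,0,0,0,-1],[0.004,0.001,0.372,0,0,0,-1]]' 100
python3 - <<'E'
from h import *
s=monitor.get_state(); print(s["contact_force"],s["wrist_torque"],s["eef_pos"])
E
```

```text
time: 9.48
eef_pos: [0.4167, 0.3265, 0.0368]
tcp_rot: [0.587, 0.81, 0.001, 0.0]
contact_force: [-0.1, -0.2, -0.9]
opening: 0.093
finger_force: 98.0
[-0.1444 -0.2398 -0.9202] [-0.0305  0.084  -0.0057] [0.4167 0.3265 0.0368]
```

```bash
python3 -m handwheel '[[0,0,0.003,0,0,0,-1],[0,0,0.005,0,0,0,-1],[0,0,0.005,0,0,0,-1],[0,0,0.005,0,0,0,-0.7],[0,0,0.005,0,0,0,-0.4],[0,0,0.005,0,0,0,0],[0,0,0.005,0,0,0,0.5],[0,0,0.005,0,0,0,1],[0,0,0.005,0,0,0,1],[0,0,0.005,0,0,0,1]]' 100
python3 -m handwheel '[[0,0,-0.1,0,0,0,1],[0,0,-0.22,0,0,0,1],[0,0,-0.36,0,0,0,1],[0,-0.2,-0.5,0,0,0,1],[0,-0.2,-0.55,0,0,0,1],[0,-0.2,-0.55,0,0,0,1],[0,-0.2,-0.55,0,0,0,1]]' 40
python3 - <<'E'
from h import *
shot("top","t1",(80,160,440,340),2.2)
im=eyes.read_camera("top"); cv2.imwrite("t_tub.png",im[:,:,::-1])
E
```

```text
time: 10.72
eef_pos: [0.4164, 0.3262, 0.0341]
tcp_rot: [0.587, 0.81, -0.0, 0.0]
contact_force: [-0.6, 0.6, -0.6]
opening: 0.999
finger_force: 0.0
time: 11.6
eef_pos: [0.3402, 0.3012, 0.2536]
tcp_rot: [0.587, 0.81, -0.0, 0.0]
contact_force: [-0.4, -0.7, -0.3]
opening: 1.002
finger_force: 0.0
```

View pics/t1.png

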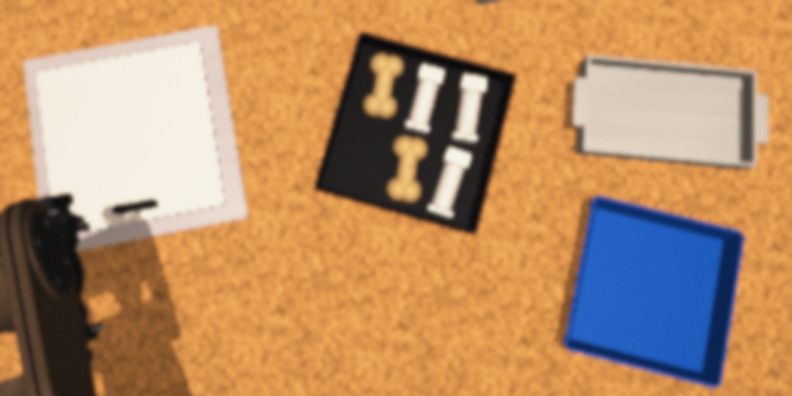

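The lid lies flat and centred on the foil. The tub, in this crop, has bones at (383,86) and (407,169), and tubes at (425,98), (469,107) and (450,182). Zoom in.

```bash
python3 - <<'E'
from h import *
a=eyes.read_camera("top")[170:270,215:325,::-1]; b=eyes.read_camera("side")[170:270,200:310,::-1]
up=lambda a:cv2.resize(np.ascontiguousarray(a),None,fx=3.6,fy=5,interpolation=cv2.INTER_CUBIC) if 0 else cv2.resize(np.ascontiguousarray(a),None,fx=3.6,fy=3.6,interpolation=cv2.INTER_CUBIC)
cv2.imwrite("pics/tub.png",np.hstack([up(a),up(b)]))
E
```

```text
(no output)
```

View pics/tub.png

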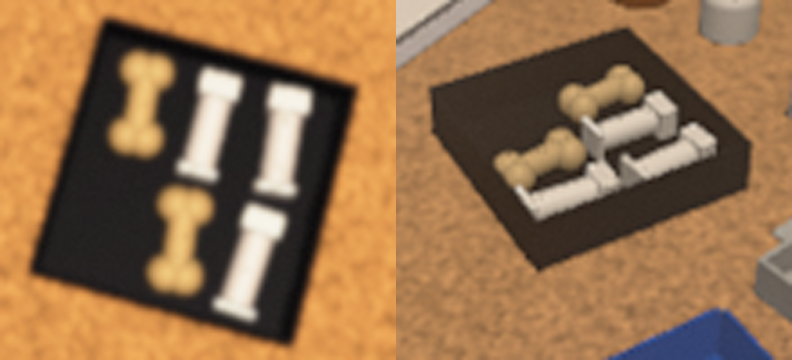

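```bash
cat > spec.py <<'E'
from h import *
T=lambda a:(np.array(a,float)+.5)/3.6-.5+np.array([215,170])
S=lambda a:(np.array(a,float)+.5)/3.6-.5+np.array([200,170])-np.array([110,0])*1.0
names=["boneA","boneB","tubeA","tubeB","tubeC"]
mid=[(143,104),(181,239),(210,125),(283,145),(250,263)]
sid=[(603,91),(540,157),(628,127),(667,158),(570,193)]
e1=[(147,68),(186,203),(220,85),(290,100),(263,222)]; e2=[(137,140),(175,278),(198,168),(275,187),(237,305)]
X=tri(T(mid),S(sid)); M=atz("top",T(mid),.02); A=atz("top",T(e1),.02); B=atz("top",T(e2),.02)
SP={}
for i,n in enumerate(names):
    SP[n]=(M[i],ang(A[i]-B[i]))
if __name__=="__main__":
    for i,n in enumerate(names): print(n,X[i],M[i],(A[i]+B[i])/2,SP[n][1],np.linalg.norm(A[i]-B[i]))
E
python3 spec.py
python3 - <<'E'
from spec import *
p,a=SP["boneA"]; R=down(np.radians(a+90)); g=np.array([p[0],p[1],.026])
seq((g+[0,0,.12],R),(g,R))
E
```

```text
boneA [0.6022 0.0485 0.0204] [0.6015 0.0489 0.02  ] [0.6016 0.0497 0.02  ] -0.8526543292155313 0.05671660844170028
boneB [0.5028 0.0081 0.0206] [0.5025 0.0083 0.02  ] [0.5015 0.0085 0.02  ] -1.7682114715467188 0.05685274268047077
tubeA [ 0.5913 -0.0033  0.0172] [ 0.5916 -0.0037  0.02  ] [ 0.5905 -0.0031  0.02  ] -8.23951286683108 0.06669644174865894
tubeB [ 0.583  -0.0606  0.0232] [ 0.583  -0.0606  0.02  ] [ 0.5843 -0.0601  0.02  ] -3.9066300433922416 0.0683570317943319
tubeC [ 0.4918 -0.0454  0.0232] [ 0.491 -0.045  0.02 ] [ 0.4908 -0.045   0.02  ] -11.3845738637126 0.0650990562011898
[-0.802, 0.4259, 0.265, -0.001, -0.0005, -0.3947]
[0.0, 0.0, 0.3, 0.0, 0.0, 0.0]
```

```bash
python3 -m handwheel '[[-0.802,0.426,0.265,0,0,-0.395,0],[-0.802,0.426,0.265,0,0,-0.395,0],[-0.802,0.426,0.265,0,0,-0.395,0],[-0.802,0.426,0.265,0,0,-0.395,0],[-0.802,0.426,0.265,0,0,-0.395,-0.05],[-0.802,0.426,0.265,0,0,-0.395,-0.05],[-0.802,0.426,0.265,0,0,-0.395,-0.05],[-0.802,0.426,0.265,0,0,-0.395,-0.05],[-0.802,0.426,0.265,0,0,-0.395,-0.05],[-0.802,0.426,0.265,0,0,-0.395,-0.05]]' 40
python3 - <<'E'
from spec import *
p,a=SP["boneA"]; R=down(np.radians(a+90)); g=np.array([p[0],p[1],.026])
seq((g,R)); shot("side","g1",(200,100,320,250),4)
E
```

```text
time: 13.05
eef_pos: [0.6015, 0.0505, 0.1483]
tcp_rot: [0.007, 1.0, 0.0, -0.0]
contact_force: [-0.7, 0.0, 0.0]
opening: 0.475
finger_force: 0.0
[-0.0001, -0.004, 0.3058, 0.0, -0.0, 0.0005]
```

View pics/g1.png

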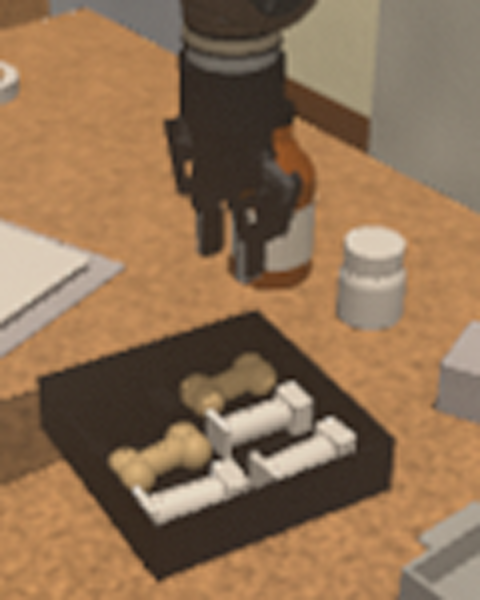

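The gripper is above boneA (230,385). The bottle is close, so check the clearance before going down.

```bash
python3 - <<'E'
from h import *
s=lambda a:(np.array(a,float)+.5)/1.5-.5
print(atz("top",s([(319,210),(315,190),(380,210),(473,215)]),.04))
E
```

```text
[[ 0.7489  0.1846  0.04  ]
 [ 0.7871  0.1976  0.04  ]
 [ 0.7629  0.072   0.04  ]
 [ 0.7745 -0.1006  0.04  ]]
```

```bash
python3 -m handwheel '[[0,-0.004,0.1,0,0,0,-0.05],[0,-0.004,0.2,0,0,0,-0.05],[0,-0.004,0.26,0,0,0,-0.05],[0,-0.004,0.3,0,0,0,-0.05],[0,-0.004,0.305,0,0,0,-0.05],[0,-0.004,0.305,0,0,0,-0.05],[0,-0.004,0.305,0,0,0,-1],[0,-0.004,0.305,0,0,0,-1],[0,-0.004,0.305,0,0,0,-1],[0,-0.004,0.305,0,0,0,-1],[0,-0.004,0.305,0,0,0,-1],[0,-0.004,0.305,0,0,0,-1]]' 40
python3 -m handwheel '[[0,0,-0.08,0,0,0,-1],[0,0,-0.2,0,0,0,-1],[0,0,-0.32,0,0,0,-1],[0,0,-0.34,0,0,0,-1],[0,0,-0.34,0,0,0,-1]]' 40
python3 - <<'E'
from h import *
dc=np.array([.393,-.2966]); yd=np.radians(-7); ey=np.array([-np.sin(yd),np.cos(yd)])
R=down(yd+np.pi/2); g=np.r_[dc+.038*ey,.026]; print(g)
seq((g+[0,0,.12],R),(g,R))
E
```

```text
time: 14.6
eef_pos: [0.6032, 0.0478, 0.0277]
tcp_rot: [0.007, 1.0, -0.0, 0.001]
contact_force: [-0.0, 0.9, 5.9]
opening: 0.245
finger_force: 39.3
time: 15.22
eef_pos: [0.6018, 0.0479, 0.1617]
tcp_rot: [0.007, 1.0, -0.0, -0.0]
contact_force: [0.2, -0.5, -1.6]
opening: 0.239
finger_force: 39.3
[ 0.3976 -0.2589  0.026 ]
[0.4999, -0.7737, 0.0393, -0.0, -0.0001, 0.0346]
[0.0, 0.0, 0.3, 0.0, 0.0, 0.0]
```

```bash
cat >> h.py <<'E'
def chk():
    """px shift of dish (blue) and pan region vs baseline t_tub.png"""
    b=cv2.imread("t_tub.png"); n=eyes.read_camera("top")[:,:,::-1]
    out=[]
    for im in(b,n):
        h=cv2.cvtColor(np.ascontiguousarray(im),cv2.COLOR_BGR2HSV); m=cv2.inRange(h,(100,120,30),(130,255,255)); m[:,:300]=0
        r=cv2.minAreaRect(cv2.findNonZero(m)); 
        k=cv2.inRange(h,(0,0,60),(180,70,255)); k[:,:330]=0;k[:,445:]=0;k[:175]=0;k[245:]=0
        q=cv2.findNonZero(k); out+= [np.r_[r[0],r[1],r[2]],np.r_[q.reshape(-1,2).min(0),q.reshape(-1,2).max(0),len(q)]]
    for o in out: print("chk",o)
E
python3 -c "from h import *; chk()"
python3 -m handwheel '[[0.5,-0.774,0.04,0,0,0.035,-1],[0.5,-0.774,0.04,0,0,0.035,-1],[0.5,-0.774,0.04,0,0,0.035,-1],[0.5,-0.774,0.04,0,0,0.035,-1],[0.5,-0.774,0.04,0,0,0.035,-1],[0.5,-0.774,0.04,0,0,0.035,-1],[0.5,-0.774,0.04,0,0,0.035,-1],[0.5,-0.774,0.04,0,0,0.035,-1]]' 40
python3 - <<'E'
from h import *
seq((np.array([.3976,-.2589,.026]),down(np.radians(83))))
E
```

```text
chk [377.5769 292.1154  71.7785  72.9552  11.3099]
chk [ 340  186  428  235 3626]
chk [377.5882 292.1471  74.9435  69.8503  14.0362]
chk [ 340  186  428  235 3630]
time: 16.27
eef_pos: [0.3971, -0.2581, 0.1442]
tcp_rot: [0.062, 0.998, 0.001, -0.001]
contact_force: [0.1, 0.5, -0.6]
opening: 0.239
finger_force: 39.5
[-0.0024, -0.0026, 0.2956, 0.0009, -0.0009, -0.0007]
```

```bash
python3 -m handwheel '[[-0.002,-0.002,0.1,0,0,0,-1],[-0.002,-0.002,0.2,0,0,0,-1],[-0.002,-0.002,0.26,0,0,0,-1],[-0.002,-0.002,0.285,0,0,0,-1],[-0.002,-0.002,0.295,0,0,0,-1],[-0.002,-0.002,0.295,0,0,0,-1],[-0.002,-0.002,0.295,0,0,0,-0.4],[-0.002,-0.002,0.295,0,0,0,-0.1],[-0.002,-0.002,0.295,0,0,0,0],[-0.002,-0.002,0.295,0,0,0,0]]' 40
python3 -m handwheel '[[0,0,-0.08,0,0,0,0],[0,0,-0.2,0,0,0,0],[0,0,-0.3,0,0,0,-0.05],[0,0,-0.3,0,0,0,-0.05]]' 40
python3 - <<'E'
from spec import *
p,a=SP["boneB"]; R=down(np.radians(a+90)); g=np.array([p[0],p[1],.026])
seq((g+[0,0,.12],R),(g,R))
E
```

```text
time: 17.52
eef_pos: [0.3986, -0.26, 0.0283]
tcp_rot: [0.062, 0.998, -0.0, 0.0]
contact_force: [0.5, 0.0, 0.2]
opening: 0.501
finger_force: 0.0
time: 18.02
eef_pos: [0.4005, -0.2618, 0.1522]
tcp_rot: [0.062, 0.998, -0.003, 0.003]
contact_force: [0.1, 0.2, -0.3]
opening: 0.476
finger_force: 0.0
[-0.17, 0.7015, 0.0128, -0.0018, 0.0021, -0.0295]
[0.0, 0.0, 0.3, 0.0, 0.0, 0.0]
```

```bash
python3 -m handwheel '[[-0.17,0.7,0.013,0,0,-0.03,-0.05],[-0.17,0.7,0.013,0,0,-0.03,-0.05],[-0.17,0.7,0.013,0,0,-0.03,-0.05],[-0.17,0.7,0.013,0,0,-0.03,-0.05],[-0.17,0.7,0.013,0,0,-0.03,-0.05],[-0.17,0.7,0.013,0,0,-0.03,-0.05],[-0.17,0.7,0.013,0,0,-0.03,-0.05],[-0.17,0.7,0.013,0,0,-0.03,-0.05]]' 40
python3 - <<'E'
from spec import *
p,a=SP["boneB"]; R=down(np.radians(a+90)); g=np.array([p[0],p[1],.026])
seq((g,R))
E
```

```text
time: 19.02
eef_pos: [0.5, 0.0086, 0.1424]
tcp_rot: [0.015, 1.0, -0.0, -0.001]
contact_force: [-1.2, -1.2, 0.5]
opening: 0.476
finger_force: 0.0
[-0.0065, -0.0006, 0.291, -0.0, -0.0003, -0.0]
```

```bash
python3 -m handwheel '[[-0.006,0,0.1,0,0,0,-0.05],[-0.006,0,0.2,0,0,0,-0.05],[-0.006,0,0.26,0,0,0,-0.05],[-0.006,0,0.285,0,0,0,-0.05],[-0.006,0,0.291,0,0,0,-0.05],[-0.006,0,0.291,0,0,0,-0.05],[-0.006,0,0.291,0,0,0,-1],[-0.006,0,0.291,0,0,0,-1],[-0.006,0,0.291,0,0,0,-1],[-0.006,0,0.291,0,0,0,-1],[-0.006,0,0.291,0,0,0,-1],[-0.006,0,0.291,0,0,0,-1]]' 40
python3 -m handwheel '[[0,0,-0.08,0,0,0,-1],[0,0,-0.2,0,0,0,-1],[0,0,-0.32,0,0,0,-1],[0,0,-0.34,0,0,0,-1],[0,0,-0.34,0,0,0,-1],[0,0,-0.34,0,0,0,-1]]' 40
python3 - <<'E'
from h import *
chk()
dc=np.array([.393,-.2966]); yd=np.radians(-7); ey=np.array([-np.sin(yd),np.cos(yd)])
R=down(yd+np.pi/2); g=np.r_[dc-.036*ey,.026]; print(g)
seq((g+[0,0,.12],R),(g,R))
E
```

```text
time: 20.52
eef_pos: [0.5039, 0.0093, 0.0277]
tcp_rot: [0.014, 1.0, -0.0, 0.001]
contact_force: [-1.3, -0.9, 6.2]
opening: 0.242
finger_force: 39.3
time: 21.28
eef_pos: [0.5015, 0.0098, 0.1602]
tcp_rot: [0.015, 1.0, 0.0, -0.002]
contact_force: [-0.9, 0.3, -0.9]
opening: 0.247
finger_force: 39.3
chk [377.5769 292.1154  71.7785  72.9552  11.3099]
chk [ 340  186  428  235 3626]
chk [377.5769 292.1154  71.7785  72.9552  11.3099]
chk [ 340  186  428  235 3628]
[ 0.3886 -0.3323  0.026 ]
[0.257, -0.8632, 0.0359, 0.0002, -0.0014, 0.0296]
[0.0, 0.0, 0.3, 0.0, 0.0, 0.0]
```

```bash
python3 -m handwheel '[[0.257,-0.863,0.036,0,0,0.03,-1],[0.257,-0.863,0.036,0,0,0.03,-1],[0.257,-0.863,0.036,0,0,0.03,-1],[0.257,-0.863,0.036,0,0,0.03,-1],[0.257,-0.863,0.036,0,0,0.03,-1],[0.257,-0.863,0.036,0,0,0.03,-1],[0.257,-0.863,0.036,0,0,0.03,-1],[0.257,-0.863,0.036,0,0,0.03,-1],[0.257,-0.863,0.036,0,0,0.03,-1]]' 40
python3 - <<'E'
from h import *
seq((np.array([.3886,-.3323,.026]),down(np.radians(83))))
E
```

```text
time: 22.45
eef_pos: [0.3903, -0.331, 0.1474]
tcp_rot: [0.061, 0.998, 0.001, -0.0]
contact_force: [0.7, -0.8, -0.3]
opening: 0.244
finger_force: 39.4
[0.0035, -0.0041, 0.3034, 0.0004, -0.0003, 0.0001]
```

```bash
python3 -m handwheel '[[0.003,-0.004,0.1,0,0,0,-1],[0.003,-0.004,0.2,0,0,0,-1],[0.003,-0.004,0.27,0,0,0,-1],[0.003,-0.004,0.295,0,0,0,-1],[0.003,-0.004,0.302,0,0,0,-1],[0.003,-0.004,0.302,0,0,0,-1],[0.003,-0.004,0.302,0,0,0,-0.4],[0.003,-0.004,0.302,0,0,0,-0.1],[0.003,-0.004,0.302,0,0,0,-0.05],[0.003,-0.004,0.302,0,0,0,-0.05]]' 40
python3 -m handwheel '[[0,0,-0.08,0,0,0,-0.05],[0,0,-0.2,0,0,0,-0.05],[0,0,-0.3,0,0,0,-0.05],[0,0,-0.3,0,0,0,-0.05],[0,0,-0.3,0,0,0,-0.05]]' 40
python3 - <<'E'
from spec import *
p,a=SP["tubeC"]; R=down(np.radians(a+90)); g=np.array([p[0],p[1],.026])
seq((g+[0,0,.12],R),(g,R))
E
```

```text
time: 23.7
eef_pos: [0.3888, -0.3341, 0.0274]
tcp_rot: [0.062, 0.998, -0.0, 0.0]
contact_force: [0.4, -0.1, -0.5]
opening: 0.471
finger_force: 0.0
time: 24.32
eef_pos: [0.3884, -0.3335, 0.1466]
tcp_rot: [0.062, 0.998, 0.0, -0.0]
contact_force: [0.9, 0.3, -0.5]
opening: 0.477
finger_force: 0.0
[-0.1657, 0.7476, 0.0021, 0.0002, -0.0002, 0.0239]
[0.0, 0.0, 0.3, 0.0, 0.0, 0.0]
```

```bash
python3 -m handwheel '[[-0.166,0.748,0.002,0,0,0.024,-0.05],[-0.166,0.748,0.002,0,0,0.024,-0.05],[-0.166,0.748,0.002,0,0,0.024,-0.05],[-0.166,0.748,0.002,0,0,0.024,-0.05],[-0.166,0.748,0.002,0,0,0.024,-0.05],[-0.166,0.748,0.002,0,0,0.024,-0.05],[-0.166,0.748,0.002,0,0,0.024,-0.05],[-0.166,0.748,0.002,0,0,0.024,-0.05]]' 40
python3 -m handwheel '[[0,0,0.1,0,0,0,-0.05],[0,0,0.2,0,0,0,-0.05],[0,0,0.27,0,0,0,-0.05],[0,0,0.295,0,0,0,-0.05],[0,0,0.3,0,0,0,-0.05],[0,0,0.3,0,0,0,-0.05],[0,0,0.3,0,0,0,-1],[0,0,0.3,0,0,0,-1],[0,0,0.3,0,0,0,-1],[0,0,0.3,0,0,0,-1],[0,0,0.3,0,0,0,-1],[0,0,0.3,0,0,0,-1]]' 40
python3 -m handwheel '[[0,0,-0.08,0,0,0,-1],[0,0,-0.2,0,0,0,-1],[0,0,-0.32,0,0,0,-1],[0,0,-0.34,0,0,0,-1],[0,0,-0.34,0,0,0,-1],[0,0,-0.34,0,0,0,-1]]' 40
python3 - <<'E'
from h import *
chk()
pc=np.array([.6073,-.3019]); yp=np.radians(2.6); ey=np.array([-np.sin(yp),np.cos(yp)]); R=down(yp+np.pi/2)
for k in(-.062,0,.062): print(np.r_[pc+k*ey,.026])
g=np.r_[pc-.062*ey,.026]; seq((g+[0,0,.12],R),(g,R))
E
```

```text
time: 25.32
eef_pos: [0.4908, -0.0463, 0.1457]
tcp_rot: [0.1, 0.995, 0.0, -0.001]
contact_force: [-0.1, -0.7, -0.3]
opening: 0.473
finger_force: 0.0
time: 26.82
eef_pos: [0.4925, -0.046, 0.0275]
tcp_rot: [0.099, 0.995, -0.001, 0.001]
contact_force: [-1.5, -2.3, 6.5]
opening: 0.261
finger_force: 39.6
time: 27.58
eef_pos: [0.4901, -0.0448, 0.1602]
tcp_rot: [0.099, 0.995, 0.0, -0.002]
contact_force: [0.2, 0.6, -0.1]
opening: 0.263
finger_force: 39.4
chk [377.5769 292.1154  71.7785  72.9552  11.3099]
chk [ 340  186  428  235 3626]
chk [377.5769 292.1154  71.7785  72.9552  11.3099]
chk [ 340  186  428  235 3632]
[ 0.6101 -0.3638  0.026 ]
[ 0.6073 -0.3019  0.026 ]
[ 0.6045 -0.24    0.026 ]
[-0.4519, -0.7226, 0.033, 0.0003, -0.0014, -0.0778]
[0.0, 0.0, 0.3, 0.0, 0.0, 0.0]
```

```bash
python3 -m handwheel '[[-0.452,-0.713,0.033,0,0,-0.078,-1],[-0.452,-0.713,0.033,0,0,-0.078,-1],[-0.452,-0.713,0.033,0,0,-0.078,-1],[-0.452,-0.713,0.033,0,0,-0.078,-1],[-0.452,-0.713,0.033,0,0,-0.078,-1],[-0.452,-0.713,0.033,0,0,-0.078,-1],[-0.452,-0.713,0.033,0,0,-0.078,-1],[-0.452,-0.713,0.033,0,0,-0.078,-1],[-0.452,-0.713,0.033,0,0,-0.078,-1]]' 40
python3 - <<'E'
from h import *
seq((np.array([.6099,-.3598,.026]),down(np.radians(92.6))))
E
```

```text
time: 28.75
eef_pos: [0.6121, -0.3589, 0.1488]
tcp_rot: [-0.024, 1.0, 0.001, -0.001]
contact_force: [0.8, 0.3, -0.1]
opening: 0.261
finger_force: 39.5
[0.0053, -0.0024, 0.307, 0.0004, -0.0003, 0.0007]
```

```bash
python3 -m handwheel '[[0.004,-0.002,0.1,0,0,0,-1],[0.004,-0.002,0.2,0,0,0,-1],[0.004,-0.002,0.27,0,0,0,-1],[0.004,-0.002,0.295,0,0,0,-1],[0.004,-0.002,0.303,0,0,0,-1],[0.004,-0.002,0.303,0,0,0,-1],[0.004,-0.002,0.303,0,0,0,-0.4],[0.004,-0.002,0.303,0,0,0,-0.2],[0.004,-0.002,0.303,0,0,0,-0.15],[0.004,-0.002,0.303,0,0,0,-0.15]]' 40
python3 -m handwheel '[[0,0,-0.08,0,0,0,-0.15],[0,0,-0.2,0,0,0,-0.15],[0,0,-0.3,0,0,0,-0.05],[0,0,-0.3,0,0,0,-0.05],[0,0,-0.3,0,0,0,-0.05]]' 40
python3 - <<'E'
from spec import *
p,a=SP["tubeB"]; R=down(np.radians(a+90)); g=np.array([p[0],p[1],.026])
seq((g+[0,0,.12],R),(g,R))
E
```

```text
time: 30.0
eef_pos: [0.6108, -0.3615, 0.0283]
tcp_rot: [-0.023, 1.0, -0.0, 0.0]
contact_force: [-0.5, 0.5, 0.3]
opening: 0.426
finger_force: 0.0
time: 30.62
eef_pos: [0.6103, -0.361, 0.1471]
tcp_rot: [-0.023, 1.0, 0.0, -0.001]
contact_force: [0.6, -0.3, -0.6]
opening: 0.478
finger_force: 0.0
[0.0335, 0.7534, 0.0036, 0.0003, -0.0004, 0.0364]
[0.0, 0.0, 0.3, 0.0, 0.0, 0.0]
```

```bash
python3 -m handwheel '[[0.033,0.753,0.003,0,0,0.036,-0.05],[0.033,0.753,0.003,0,0,0.036,-0.05],[0.033,0.753,0.003,0,0,0.036,-0.05],[0.033,0.753,0.003,0,0,0.036,-0.05],[0.033,0.753,0.003,0,0,0.036,-0.05],[0.033,0.753,0.003,0,0,0.036,-0.05],[0.033,0.753,0.003,0,0,0.036,-0.05],[0.033,0.753,0.003,0,0,0.036,-0.05]]' 40
python3 -m handwheel '[[0,0,0.1,0,0,0,-0.05],[0,0,0.2,0,0,0,-0.05],[0,0,0.27,0,0,0,-0.05],[0,0,0.295,0,0,0,-0.05],[0,0,0.3,0,0,0,-0.05],[0,0,0.3,0,0,0,-0.05],[0,0,0.3,0,0,0,-1],[0,0,0.3,0,0,0,-1],[0,0,0.3,0,0,0,-1],[0,0,0.3,0,0,0,-1],[0,0,0.3,0,0,0,-1],[0,0,0.3,0,0,0,-1]]' 40
python3 -m handwheel '[[0,0,-0.08,0,0,0,-1],[0,0,-0.2,0,0,0,-1],[0,0,-0.32,0,0,0,-1],[0,0,-0.34,0,0,0,-1],[0,0,-0.34,0,0,0,-1],[0,0,-0.34,0,0,0,-1]]' 40
python3 - <<'E'
from h import *
chk(); shot("top","t2",(320,160,450,345),3)
R=down(np.radians(92.6)); g=np.array([.6073,-.3019,.026]); seq((g+[0,0,.12],R),(g,R))
E
```

```text
time: 31.62
eef_pos: [0.5836, -0.0624, 0.1462]
tcp_rot: [0.034, 0.999, 0.0, -0.001]
contact_force: [-0.3, 0.5, -1.0]
opening: 0.477
finger_force: 0.0
time: 33.12
eef_pos: [0.5849, -0.062, 0.0281]
tcp_rot: [0.033, 0.999, -0.001, 0.001]
contact_force: [-0.8, -1.0, 4.7]
opening: 0.266
finger_force: 39.6
time: 33.88
eef_pos: [0.5823, -0.0607, 0.1603]
tcp_rot: [0.033, 0.999, 0.001, -0.002]
contact_force: [0.1, -0.8, -0.3]
opening: 0.265
finger_force: 39.4
chk [377.5769 292.1154  71.7785  72.9552  11.3099]
chk [ 340  186  428  235 3626]
chk [377.5769 292.1154  71.7785  72.9552  11.3099]
chk [ 341  186  428  235 3538]
[-0.1024, -0.5973, 0.0353, 0.0004, -0.0013, -0.0358]
[0.0, 0.0, 0.3, 0.0, 0.0, 0.0]
```

View pics/t2.png

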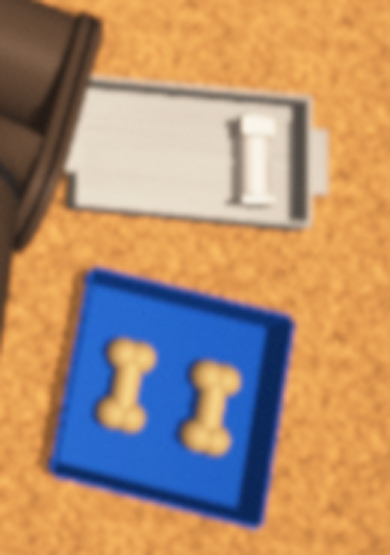

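Both bones lie in the dish, at (127,385) and (210,408), and the first tube is in the pan at (255,160). Place the second tube in the middle.

```bash
python3 -m handwheel '[[-0.102,-0.597,0.035,0,0,-0.036,-1],[-0.102,-0.597,0.035,0,0,-0.036,-1],[-0.102,-0.597,0.035,0,0,-0.036,-1],[-0.102,-0.597,0.035,0,0,-0.036,-1],[-0.102,-0.597,0.035,0,0,-0.036,-1],[-0.102,-0.597,0.035,0,0,-0.036,-1],[-0.102,-0.597,0.035,0,0,-0.036,-1],[-0.102,-0.597,0.035,0,0,-0.036,-1],[-0.102,-0.597,0.035,0,0,-0.036,-1]]' 40
python3 -m handwheel '[[0,0,0.1,0,0,0,-1],[0,0,0.2,0,0,0,-1],[0,0,0.27,0,0,0,-1],[0,0,0.29,0,0,0,-1],[0,0,0.3,0,0,0,-1],[0,0,0.3,0,0,0,-1],[0,0,0.3,0,0,0,-0.4],[0,0,0.3,0,0,0,-0.2],[0,0,0.3,0,0,0,-0.15],[0,0,0.3,0,0,0,-0.15]]' 40
python3 -m handwheel '[[0,0,-0.08,0,0,0,-0.15],[0,0,-0.2,0,0,0,-0.15],[0,0,-0.3,0,0,0,-0.05],[0,0,-0.3,0,0,0,-0.05],[0,0,-0.3,0,0,0,-0.05]]' 40
python3 - <<'E'
from spec import *
p,a=SP["tubeA"]; R=down(np.radians(a+90)); g=np.array([p[0],p[1],.026])
seq((g+[0,0,.12],R),(g,R))
E
```

```text
time: 35.1
eef_pos: [0.6087, -0.3012, 0.1492]
tcp_rot: [-0.024, 1.0, -0.0, 0.0]
contact_force: [-0.7, 0.4, -0.6]
opening: 0.264
finger_force: 39.4
time: 36.35
eef_pos: [0.6085, -0.3021, 0.0291]
tcp_rot: [-0.023, 1.0, -0.0, 0.0]
contact_force: [-0.8, -0.2, 0.5]
opening: 0.425
finger_force: 0.0
time: 36.98
eef_pos: [0.6079, -0.3018, 0.148]
tcp_rot: [-0.023, 1.0, 0.0, -0.001]
contact_force: [0.2, 0.4, -1.3]
opening: 0.475
finger_force: 0.0
[0.0064, 0.7461, 0.0055, 0.0002, -0.0004, 0.0605]
[0.0, 0.0, 0.3, 0.0, 0.0, 0.0]
```

```bash
python3 -m handwheel '[[0.006,0.746,0.005,0,0,0.06,-0.05],[0.006,0.746,0.005,0,0,0.06,-0.05],[0.006,0.746,0.005,0,0,0.06,-0.05],[0.006,0.746,0.005,0,0,0.06,-0.05],[0.006,0.746,0.005,0,0,0.06,-0.05],[0.006,0.746,0.005,0,0,0.06,-0.05],[0.006,0.746,0.005,0,0,0.06,-0.05],[0.006,0.746,0.005,0,0,0.06,-0.05]]' 40
python3 -m handwheel '[[0,0,0.1,0,0,0,-0.05],[0,0,0.2,0,0,0,-0.05],[0,0,0.27,0,0,0,-0.05],[0,0,0.295,0,0,0,-0.05],[0,0,0.3,0,0,0,-0.05],[0,0,0.3,0,0,0,-0.05],[0,0,0.3,0,0,0,-1],[0,0,0.3,0,0,0,-1],[0,0,0.3,0,0,0,-1],[0,0,0.3,0,0,0,-1],[0,0,0.3,0,0,0,-1],[0,0,0.3,0,0,0,-1]]' 40
python3 -m handwheel '[[0,0,-0.08,0,0,0,-1],[0,0,-0.2,0,0,0,-1],[0,0,-0.32,0,0,0,-1],[0,0,-0.34,0,0,0,-1],[0,0,-0.34,0,0,0,-1],[0,0,-0.34,0,0,0,-1]]' 40
python3 - <<'E'
from h import *
chk()
R=down(np.radians(92.6)); g=np.array([.6046,-.243,.026]); seq((g+[0,0,.12],R),(g,R))
E
```

```text
time: 37.98
eef_pos: [0.5921, -0.0054, 0.1461]
tcp_rot: [0.072, 0.997, -0.0, -0.001]
contact_force: [0.1, -0.5, 0.2]
opening: 0.476
finger_force: 0.0
time: 39.48
eef_pos: [0.5936, -0.0043, 0.0286]
tcp_rot: [0.071, 0.997, -0.0, 0.001]
contact_force: [-1.1, -0.5, 7.2]
opening: 0.259
finger_force: 39.6
time: 40.22
eef_pos: [0.5908, -0.0039, 0.1604]
tcp_rot: [0.071, 0.997, 0.0, -0.002]
contact_force: [0.1, 0.2, -1.3]
opening: 0.265
finger_force: 39.2
chk [377.5769 292.1154  71.7785  72.9552  11.3099]
chk [ 340  186  428  235 3626]
chk [377.5769 292.1154  71.7785  72.9552  11.3099]
chk [ 340  186  428  235 3630]
[-0.119, -0.5869, 0.0352, 0.0002, -0.0014, -0.0597]
[0.0, 0.0, 0.3, 0.0, 0.0, 0.0]
```

```bash
python3 -m handwheel '[[-0.119,-0.587,0.035,0,0,-0.06,-1],[-0.119,-0.587,0.035,0,0,-0.06,-1],[-0.119,-0.587,0.035,0,0,-0.06,-1],[-0.119,-0.587,0.035,0,0,-0.06,-1],[-0.119,-0.587,0.035,0,0,-0.06,-1],[-0.119,-0.587,0.035,0,0,-0.06,-1],[-0.119,-0.587,0.035,0,0,-0.06,-1],[-0.119,-0.587,0.035,0,0,-0.06,-1],[-0.119,-0.587,0.035,0,0,-0.06,-1]]' 40
python3 -m handwheel '[[0,0,0.1,0,0,0,-1],[0,0,0.2,0,0,0,-1],[0,0,0.27,0,0,0,-1],[0,0,0.29,0,0,0,-1],[0,0,0.3,0,0,0,-1],[0,0,0.3,0,0,0,-1],[0,0,0.3,0,0,0,-0.4],[0,0,0.3,0,0,0,-0.2],[0,0,0.3,0,0,0,-0.15],[0,0,0.3,0,0,0,-0.15]]' 40
python3 -m handwheel '[[0,0,-0.08,0,0,0,-0.15],[0,0,-0.2,0,0,0,-0.15],[0,0,-0.3,0,0,0,-0.05],[0,0,-0.4,0,0,0,-0.05],[0,0,-0.4,0,0,0,-0.05]]' 40
python3 - <<'E'
from h import *
y=np.radians(18.1);R=down(y)
seq(((.50,.05,.22),down(np.radians(55))),((.4166,.3256,.15),R))
shot("side","s5",(100,90,420,340),2)
shot("top","lid2",(85,165,205,280),5)
E
```

```text
time: 41.4
eef_pos: [0.6063, -0.2424, 0.1491]
tcp_rot: [-0.024, 1.0, -0.0, 0.0]
contact_force: [-0.3, 0.1, 0.3]
opening: 0.265
finger_force: 39.4
time: 42.65
eef_pos: [0.6061, -0.2433, 0.0291]
tcp_rot: [-0.023, 1.0, -0.0, 0.0]
contact_force: [0.9, -0.4, -0.5]
opening: 0.426
finger_force: 0.0
time: 43.28
eef_pos: [0.6083, -0.2445, 0.1941]
tcp_rot: [-0.023, 1.0, -0.002, 0.004]
contact_force: [-0.4, 0.5, 0.2]
opening: 0.478
finger_force: 0.0
[0.2358, 0.7478, -0.0704, -0.0008, 0.0029, 0.2092]
[0.566, 0.4448, 0.175, 0.0, 0.0, 0.205]
```

View pics/lid2.png

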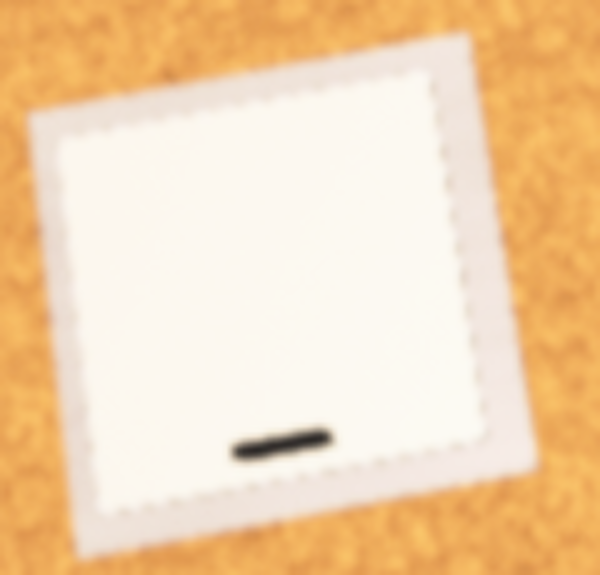

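```bash
python3 - <<'E'
from h import *
t=lambda a:(np.array(a,float)+.5)/5-.5+np.array([85,165])
L=atz("top",t([(57,142),(433,70),(487,438),(100,517)]),.014);print("lid",L.mean(0),[ang(L[0]-L[3]),ang(L[1]-L[2]),ang(L[0]-L[1])-90,ang(L[3]-L[2])-90])
print("tab",atz("top",t([(283,444)]),.04))
T=lambda a:(np.array(a,float)+.5)/3.6-.5+np.array([215,170])
B=atz("top",T([(104,17),(357,87),(292,345),(32,272)]),.05);print("tub",B.mean(0),[ang(B[0]-B[3]),ang(B[1]-B[2]),ang(B[0]-B[1])-90,ang(B[3]-B[2])-90],np.linalg.norm(B[0]-B[3]),np.linalg.norm(B[0]-B[1]))
im=eyes.read_camera("top"); cv2.imwrite("t3.png",im[:,:,::-1])
# line-fit of tub rim & lid edges by threshold
def quad(m):
    c=max(cv2.findContours(m,cv2.RETR_EXTERNAL,cv2.CHAIN_APPROX_NONE)[0],key=cv2.contourArea); return cv2.boxPoints(cv2.minAreaRect(c)),cv2.approxPolyDP(cv2.convexHull(c),8,True)[:,0]
g=cv2.cvtColor(im,cv2.COLOR_RGB2GRAY)
m=np.zeros_like(g); m[165:280,210:325]=(g[165:280,210:325]<60)*255
q=quad(m)[1]; print(q, atz("top",q,.05).mean(0))
seq(((.50,.05,.22),down(np.radians(55))))
E
```

```text
lid [0.4986 0.3549 0.014 ] [np.float64(17.98909820146804), np.float64(17.453916508533624), np.float64(18.328510102343287), np.float64(18.532160864546825)]
tab [[0.4156 0.3252 0.04  ]]
tub [0.5455 0.0031 0.05  ] [np.float64(-8.065759251202776), np.float64(-8.648311350850845), np.float64(-8.89377033896291), np.float64(-8.549231215807552)] 0.19777264170308484 0.19627619047207948
[[244 176]
 [312 194]
 [295 265]
 [224 244]] [0.5451 0.0041 0.05  ]
[0.2295, 0.7436, -0.0801, 0.0002, -0.0008, 0.2091]
```

View pics/s5.png

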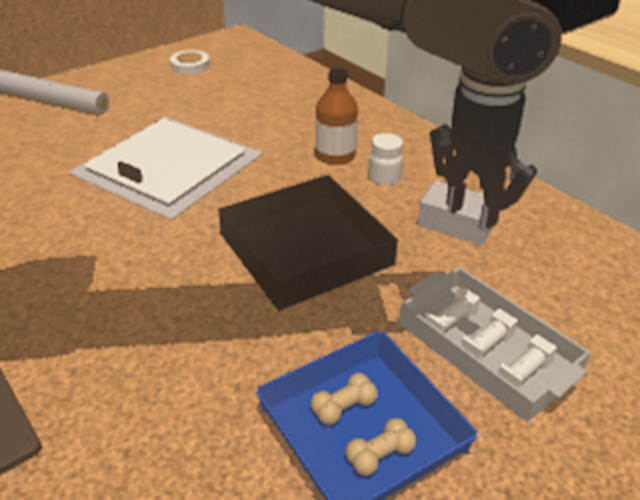

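The pan holds the three tubes, the dish both bones, and the tub is empty. Its centre is (0.5455, 0.003), yaw −8.4°. Fetch the lid.

```bash
python3 -m handwheel '[[0.23,0.744,-0.08,0,0,0.209,0.5],[0.23,0.744,-0.08,0,0,0.209,0.5],[0.23,0.744,-0.08,0,0,0.209,0.5],[0.23,0.744,-0.08,0,0,0.209,1],[0.23,0.744,-0.08,0,0,0.209,1],[0.23,0.744,-0.08,0,0,0.209,1],[0.23,0.744,-0.08,0,0,0.209,1]]' 100
python3 -m handwheel '[[0.566,0.445,0.175,0,0,0.205,1],[0.566,0.445,0.175,0,0,0.205,1],[0.566,0.445,0.175,0,0,0.205,1],[0.566,0.445,0.175,0,0,0.205,1],[0.566,0.445,0.175,0,0,0.205,1],[0.566,0.445,0.175,0,0,0.205,1],[0.566,0.445,0.175,0,0,0.205,1],[0.566,0.445,0.175,0,0,0.205,1]]' 100
python3 - <<'E'
from h import *
seq((np.array([.4164,.326,.035]),down(np.radians(18.1))))
E
```

```text
time: 44.3
eef_pos: [0.4998, 0.0498, 0.2194]
tcp_rot: [0.3, 0.954, -0.0, -0.001]
contact_force: [-0.1, -0.7, -0.1]
opening: 1.001
finger_force: 0.0
time: 45.3
eef_pos: [0.4182, 0.3239, 0.151]
tcp_rot: [0.588, 0.809, -0.0, 0.0]
contact_force: [0.5, 1.4, -0.0]
opening: 1.0
finger_force: 0.0
[0.0065, -0.0027, 0.29, 0.0001, 0.0001, -0.0007]
```

```bash
python3 -m handwheel '[[0.006,-0.002,0.1,0,0,0,1],[0.006,-0.002,0.2,0,0,0,1],[0.006,-0.002,0.26,0,0,0,1],[0.006,-0.002,0.285,0,0,0,1],[0.006,-0.002,0.29,0,0,0,1],[0.006,-0.002,0.29,0,0,0,1]]' 100
python3 -m handwheel '[[0,0,0,0,0,0,-1],[0,0,0,0,0,0,-1],[0,0,0,0,0,0,-1],[0,0,0,0,0,0,-1],[0,0,0,0,0,0,-1],[0,0,0,0,0,0,-1],[0,0,0,0,0,0,-1],[0,0,0,0,0,0,-1],[0,0,0,0,0,0,-1]]' 100
python3 -m handwheel '[[0,0,-0.02,0,0,0,-1],[0,0,-0.08,0,0,0,-1],[0,0,-0.18,0,0,0,-1],[0,0,-0.3,0,0,0,-1],[0,0,-0.42,0,0,0,-1],[0,0,-0.45,0,0,0,-1],[0,0,-0.45,0,0,0,-1]]' 100
python3 - <<'E'
from h import *
y=np.radians(-8.4); p=np.array([.5456,.0028,0])-.088*np.array([np.cos(y),np.sin(y),0]); print(p)
p[2]=.16; seq((p,down(y)))
E
```

```text
time: 46.05
eef_pos: [0.4166, 0.3275, 0.0361]
tcp_rot: [0.587, 0.809, 0.001, 0.001]
contact_force: [-0.2, -0.0, -0.6]
opening: 0.996
finger_force: 0.0
time: 47.18
eef_pos: [0.4157, 0.3275, 0.0353]
tcp_rot: [0.587, 0.81, 0.0, 0.0]
contact_force: [-1.5, -0.8, 4.9]
opening: 0.092
finger_force: 98.5
time: 48.05
eef_pos: [0.4152, 0.3272, 0.2145]
tcp_rot: [0.587, 0.81, -0.0, -0.0]
contact_force: [-1.2, -0.6, -1.9]
opening: 0.091
finger_force: 97.8
[0.4585 0.0157 0.    ]
[-0.774, -0.1394, 0.1363, -0.0, 0.0, 0.1474]
```

```bash
python3 -m handwheel '[[-0.06,-0.011,0,0,0,0.012,-1],[-0.15,-0.027,0,0,0,0.028,-1],[-0.26,-0.047,0,0,0,0.05,-1],[-0.37,-0.067,0,0,0,0.07,-1],[-0.48,-0.086,0.03,0,0,0.092,-1],[-0.58,-0.104,0.07,0,0,0.11,-1],[-0.66,-0.119,0.1,0,0,0.126,-1],[-0.73,-0.131,0.12,0,0,0.139,-1],[-0.774,-0.139,0.136,0,0,0.147,-1],[-0.774,-0.139,0.136,0,0,0.147,-1],[-0.774,-0.139,0.136,0,0,0.147,-1],[-0.774,-0.139,0.136,0,0,0.147,-1]]' 100
python3 - <<'E'
from h import *
seq((np.array([.4585,.0155,.091]),down(np.radians(-8.4))))
E
```

```text
time: 49.55
eef_pos: [0.4587, 0.0166, 0.1602]
tcp_rot: [0.756, 0.654, -0.0, -0.0]
contact_force: [0.6, 0.2, -1.8]
opening: 0.096
finger_force: 97.8
[-0.0028, 0.0001, 0.173, -0.0002, -0.0001, 0.0008]
```

```bash
python3 -m handwheel '[[-0.003,0,0.05,0,0,0,-1],[-0.003,0,0.1,0,0,0,-1],[-0.003,0,0.14,0,0,0,-1],[-0.003,0,0.165,0,0,0,-1],[-0.003,0,0.173,0,0,0,-1],[-0.003,0,0.173,0,0,0,-1],[-0.003,0,0.173,0,0,0,-1]]' 100
python3 - <<'E'
from h import *
s=monitor.get_state(); print(s["eef_pos"],s["contact_force"],s["wrist_torque"])
# far (+x) lid edge & side edges: fit lines on white mask at plate height z = tcp-.021
im=eyes.read_camera("top"); z=s["eef_pos"][2]-.021
h=cv2.cvtColor(im,cv2.COLOR_RGB2HSV); m=((h[:,:,1]<70)&(h[:,:,2]>120)).astype(np.uint8)*255
m[:, :205]=0; m[:,330:]=0; m[:165]=0; m[285:]=0
ys,xs=np.nonzero(m); W=atz("top",np.c_[xs,ys],z)[:,:2]
y=np.radians(-8.4); ex=np.array([np.cos(y),np.sin(y)]); ey=np.array([-ex[1],ex[0]])
u=(W-[.5456,.0028])@ex; v=(W-[.5456,.0028])@ey; print(len(u))
for lo in(.0,.03,.06): 
    k=(u>lo)&(u<lo+.03); print("v range",np.percentile(v[k],[.3,99.7]))
for lo in(-.09,-.03,.03): 
    k=(v>lo)&(v<lo+.06); print("u max",u[k].max())
E
```

```text
time: 50.42
eef_pos: [0.4593, 0.0145, 0.092]
tcp_rot: [0.757, 0.654, 0.0, 0.001]
contact_force: [-0.1, -0.1, -0.8]
opening: 0.096
finger_force: 97.8
[0.4593 0.0145 0.092 ] [-0.0619 -0.1018 -0.7741] [-0.0179  0.1388  0.0379]
4245
v range [-0.1022  0.1042]
v range [-0.1025  0.1037]
v range [-0.1024  0.1038]
u max 0.10429975172989232
u max 0.10409963544774532
u max 0.10408021208922516
```

The lid is aligned to about 1 mm. Lower it the last 17 mm slowly.

```bash
python3 -m handwheel '[[0,0,0.008,0,0,0,-1],[0,0,0.016,0,0,0,-1],[0,0,0.022,0,0,0,-1],[0,0,0.028,0,0,0,-1],[0,0,0.033,0,0,0,-1],[0,0,0.037,0,0,0,-1],[0,0,0.04,0,0,0,-1],[0,0,0.042,0,0,0,-1],[0,0,0.042,0,0,0,-1],[0,0,0.042,0,0,0,-1]]' 100
python3 - <<'E'
from h import *
s=monitor.get_state(); print(s["eef_pos"],s["contact_force"],s["wrist_torque"])
E
```

```text
time: 51.72
eef_pos: [0.4589, 0.0146, 0.0753]
tcp_rot: [0.757, 0.654, -0.0, -0.0]
contact_force: [-3.6, 0.2, 6.1]
opening: 0.096
finger_force: 98.9
[0.4589 0.0146 0.0753] [-3.5627  0.2431  6.1031] [0.0573 0.533  0.0281]
```

```bash
python3 -m handwheel '[[0,0,0,0,0,0,-0.8],[0,0,0,0,0,0,-0.6],[0,0,0,0,0,0,-0.2],[0,0,0,0,0,0,0.5],[0,0,0,0,0,0,1],[0,0,0,0,0,0,1],[0,0,0,0,0,0,1],[0,0,0,0,0,0,1]]' 100
python3 -m handwheel '[[0,0,-0.06,0,0,0,1],[0,0,-0.16,0,0,0,1],[0,0,-0.3,0,0,0,1],[0.15,0,-0.45,0,0,0,1],[0.3,0,-0.5,0,0,0,1],[0.45,0,-0.5,0,0,0,1],[0.45,0,-0.5,0,0,0,1]]' 40
python3 - <<'E'
from h import *
im=lambda n,b:cv2.resize(np.ascontiguousarray(eyes.read_camera(n)[b[1]:b[3],b[0]:b[2],::-1]),None,fx=2,fy=2,interpolation=cv2.INTER_CUBIC)
a=im("top",(200,100,440,340)); c=im("side",(200,100,360,340)); cv2.imwrite("pics/end.png",np.hstack([a,c])); chk()
E
```

```text
time: 52.72
eef_pos: [0.4588, 0.0147, 0.0745]
tcp_rot: [0.757, 0.654, 0.0, -0.0]
contact_force: [-0.5, -1.0, 0.1]
opening: 1.003
finger_force: 0.0
time: 53.6
eef_pos: [0.485, 0.1956, 0.2755]
tcp_rot: [0.755, 0.655, 0.001, 0.0]
contact_force: [-0.2, -0.4, -1.1]
opening: 0.998
finger_force: 0.0
chk [377.5769 292.1154  71.7785  72.9552  11.3099]
chk [ 340  186  428  235 3626]
chk [377.5769 292.1154  71.7785  72.9552  11.3099]
chk [ 340  186  428  235 3624]
```

View pics/end.png

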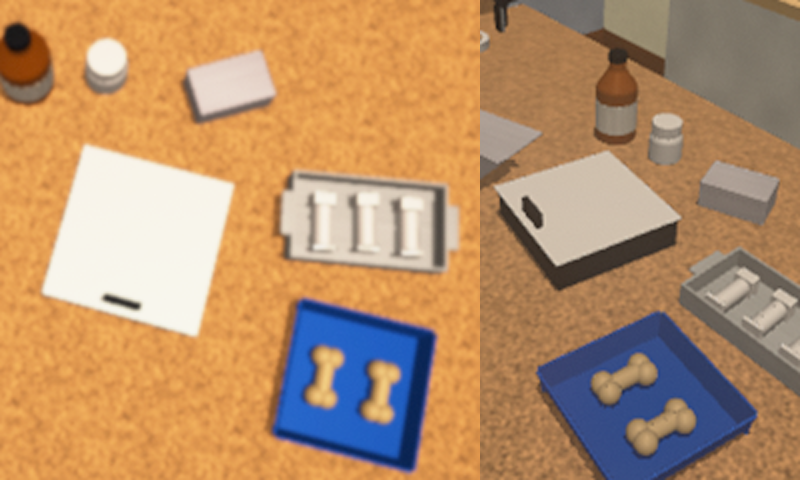

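The lid sits flat on the tub with the tab at (122,302). The three tubes are in the pan, the two bones are in the dish, and the bottle, jar and block look unmoved. Compare the lid's edges numerically with the first picture, then hand in.

```bash
python3 - <<'E'
from h import *
a=cv2.resize(cv2.imread("pics/top0.png"),(512,384),interpolation=cv2.INTER_AREA)
b=np.ascontiguousarray(eyes.read_camera("top")[:,:,::-1])
for im in(a,b):
    h=cv2.cvtColor(im,cv2.COLOR_BGR2HSV); m=((h[:,:,1]<70)&(h[:,:,2]>140)).astype(np.uint8)*255
    m[:,:205]=0;m[:,330:]=0;m[:165]=0;m[285:]=0
    r=cv2.minAreaRect(cv2.findNonZero(m)); print(r)
d=cv2.absdiff(a,b)[100:165,180:350]; print("bystander diff",d.mean())
s=monitor.get_state(); print(s["time"],s["contact_force"]); print(ctrl.sign_off())
E
```

```text
((269.0230712890625, 219.41537475585938), (80.25079345703125, 78.3212661743164), 15.255120277404785)
((269.1499938964844, 219.44998168945312), (80.513916015625, 78.6720962524414), 15.255118370056152)
bystander diff 19.651432880844645
53.8 [-0.3218 -0.7104  0.0036]
the job is handed in; nothing more can be done
None
```

Job handed in at 53.8 s: lid tipped about 23° and laid on the foil, 2 bones in the dish, 3 tubes in the pan, lid back on the tub within a fraction of a pixel of its first place. By eye the bottle, jar and block haven't moved; my pixel-difference check on them was inconclusive (mean difference about 20, probably lighting).

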